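# Lock the propeller arbor

### The job

The arbor on the green bench stand stands at an unknown angle: feel for its two flats and turn it by its free end until one flat faces up, square to the pocket. Then set the brass locking block fully home in the stand's sloping pocket, lying flat on that flat and flush with the pocket's rim, without forcing it, and let go. Once the block is in the pocket do not touch the stand or the arbor with the fingers, and leave the mallet, the propeller and the box of offcuts where they are.

Things in the scene. Friction and masses are not known exactly. Their poses are not given: they have to be found in the camera images.
- stand: the fixed green stand: base plate 170 x 130 x 14 mm on the bench (70 mm to the -x side of the origin, 100 mm to the +x side), on it a pedestal 56 x 60 mm carrying the sloping cradle. Origin on the bench under the pocket's middle, z up, x away from the arbor's free end, level
- cradle: sloping top of the stand: an open rectangular pocket, the arbor running through it. Origin on the arbor's axis in the pocket's middle, 120 mm above the bench. x: the arbor's axis, going away from the robot and DOWN at 22 degrees (the arbor's free end is at -x, high, nearer the robot). z: out of the pocket, 22 degrees off vertical, leaning away from the robot. Body 60 (x) x 72 mm, z -50 to +34 mm
- rim (a point): middle of the pocket's mouth, level with its rim: cradle z = +34 mm, axes as the cradle's. Pocket inside 44 mm (x) by 54 mm (y), walls 8 and 9 mm thick, all their tops at the rim. The arbor is its floor: an up-turned flat lies 20 mm below the rim
- seat (a point): where the middle of the block's underside must come to rest: middle of the pocket at the level of an up-turned flat, 20 mm below the rim, 14 mm above the arbor's axis (cradle z = +14 mm). Axes as the cradle's. In the pocket or resting on the arbor there, the block's origin is within 18 mm of this point
- grip (a point): on the arbor's axis, middle of its free length (cradle x = -75 mm), 148 mm above the bench; bar free from x -112 to -30 mm; axes as the cradle's. The arbor: dark 40 mm round bar, bright flats on two opposed sides all along, 28 mm across flats, each 28.6 mm wide. Turns either way about x, stiffly (0.4 N m), stays where left; stiff enough that pressing the block on will not turn it square
- free_end (a point): end face of the arbor's bar, on the axis (cradle x = -112 mm), axes as the cradle's: they do NOT turn with the arbor, whose angle is not reported. At the start a flat's normal is 34 to 146 degrees from cradle z about x. Jaws closed across the axis read 40 mm on the round, 28 on the flats, 40*cos(45.6 deg - d) when d < 45.6 deg off a flat's normal. A 20 mm stub sticks out 10 mm here
- block: brass locking block, about 0.4 kg, on the bench to the right: plate 40 (x) x 50 (y) x 20 mm high, on it a grip rib 40 mm long (x), 16 mm thick (y), up to 50 mm above the underside. Origin: centre of underside, z up. Fits the pocket with 2 mm each side, x along the cradle's x, either way round; plate top then flush with the rim. No flat up: stays up to 6 mm proud or crooked
- mallet: bystander: wooden mallet with white faces, lying on the bench; handle 260 mm long, head 110 mm wide, 44 mm high. Origin under the handle near the head, x from handle to head (head at x = +70 mm, handle end at x = -190 mm)
- propeller: bystander: three-bladed brass propeller lying on the bench, 150 mm across, 36 mm high. Origin under its hub
- offcut_box: bystander: open cardboard box of yellow and orange plastic offcuts, 200 x 150 x 85 mm. Origin at the centre of its underside
Things that resemble listed ones, but are neither listed nor needed, are in the scene too. Of the things like the block, leave any that is red or turquoise; of the rest the smaller one is meant.

How it is judged:
By the outcome, as a careful person would: the job done as asked, in the order asked, and still so for the second after the job is handed in, with the robot touching nothing.
It also fails if it takes over 72 s, if anything falls off the work surface, if the arm or the gripper's body presses on something with over 40 N, if the wrist force passes 120 N, or if a joint passes its speed limit or range.

### The arm

A 6-joint arm with a two-finger parallel gripper is mounted at the origin on the work surface. World frame = base frame: x ahead of the robot, y to its left, z up, the work surface at z = 0. Lengths are in m, angles in rad, forces in N, time in s.
With the tool pointing down it reaches from about 0.225 to 0.875 m from the base axis. Payload 3.4 kg.
Tool frame: the origin (TCP) lies at the very end of the fingers, on their centre line; the grasp point (between the pads) lies behind it (manip.grasp_offset is the z of the grasp point in the tool frame, in m); z points along the fingers, y is the line along which they close (so a half turn about z gives the same grasp; the last joint's range is limited). The gripper opens to 85 mm and grips with 20 to 120 N. Pads are 22 mm wide; open, the fingers measure 114 mm over their backs; the gripper's body (76 mm by 85 mm) begins 54 mm behind the grasp point. The pads swing forward as they close: fully open they stand 13 mm farther back than shut.
Start: joints at [-1.3, 0.276, 1.505, -0, 1.361, -0.121], TCP at [0.22, -0.531, 0.231] pointing down, gripper open.
Joint ranges: [-2.89, 2.89], [-0.75, 2.08], [0.22, 2.7], [-1.18, 4.32], [0.11, 2.71], [-2.7, 2.7]. Speed limits (rad/s): [2.57, 2.57, 3.14, 3.14, 3.14, 3.14].

### API

Orientations are given as a unit quaternion [w, x, y, z].
In Python, from rig import manip gives the robot as it stands.
- The arm moves only by the shell command python3 -m pendant 'ROWS' [FORCE]. ROWS is JSON, a list of rows, each an object of numbers: "dx", "dy", "dz": the shift along the tool's x, y, z in m; "rx", "ry", "rz": the turn, a rotation vector about the tool's x, y, z in degrees; "hand": the finger opening in m, from 0 to 0.0854. In form: [{"dx": .., "dy": .., "dz": .., "rx": .., "ry": .., "rz": .., "hand": ..}, ...]. A call has 1 to 12 rows; each row shifts and turns the commanded pose from where the row before left it, along the tool's axes as they then stand; what a row does not reach is not made up. A row lasts 1/12 s, in which the tool goes at most 41.7 mm and 7.16 degrees, less where a joint would pass 70% of its speed; a pose out of reach is approached as far as the arm can. A call is refused whole if a number of a shift passes 0.0417 or a number of a turn 7.16, either way. A call with a gripper value outside its range is refused whole. The fingers move at their own pace and stop on an object; FORCE is the grip in N (left out, the last holds). Time passes only in rows, so rows that do not move let the fingers close. It gives the time, the measured TCP pose, the force, the opening and the grip force at its end, in the units of the state.
- manip.get_state(): the state, without advancing time (a new reading comes with each control period).
- manip.get_image(name): name is "scene" or "top" or "wrist"; returns a dict with "frame" (384x512x3 uint8, red, green, blue), "fx", "fy", "cx", "cy" (pixels), "distortion" ([k1, k2, p1, p2, k3] as OpenCV has them; the pictures are not rectified), "position" and "attitude" of the camera in the world; the wrist camera has in their place "mount" (4x4, takes a point from camera to tool coordinates, whose origin is the TCP and whose axes are the flange's). Camera axes: x right, y up, looking along -z (the intrinsics and any distortion apply to the point x, -y, -z); pixel columns grow to the right and rows downward; lengths in m; the calibration is good to about 2 mm. A picture is of the moment at which its call begins: read the wrist's pose just before it. There is no depth.
- manip.sign_off(): hands the job in; it is judged then, once.
The state is a dict: "clock": time; "qpos": joint angles; "qd": joint speeds; "effort": joint torques, N m; "position": TCP position; "ee_rot": TCP orientation; "contact_force": force on the tool from outside, world axes, zero at the start; "moment": the same for the moment, N m; "width": finger opening in m; "gripper_force": force on a finger pad.
Only numpy, scipy, OpenCV 4.12 (cv2) and the standard library are available. Lean on these libraries where they do the work, as an engineer would, in place of code of your own. Each camera call takes 0.05 s, during which the arm holds its last target. There are 200 camera calls.

## Working session

There is one attempt and no reset: what is moved stays moved. The work goes in short steps, Python scripts to look and compute and a shell command to move; the robot and the scene stay as the last step left them, time stands still between calls to the robot, and variables do not carry over. Pictures are saved under pics/ and viewed, at most 10 in all, crops included, and the job is handed in when it is done.

```bash
ls; mkdir -p pics; cat > h.py <<'E'
import numpy as np, cv2
from scipy.spatial.transform import Rotation as R
from rig import manip
def q2R(q): return R.from_quat([q[1],q[2],q[3],q[0]]).as_matrix()
E
python3 - <<'E'
from h import *
s=manip.get_state(); print(s, manip.grasp_offset)
import pickle
for n in ("scene","top"):
    im=manip.get_image(n); pickle.dump(im,open(n+'.pkl','wb'))
    cv2.imwrite(f'pics/{n}0.png',cv2.resize(im['frame'][:,:,::-1],(800,600),interpolation=cv2.INTER_CUBIC))
    print({k:v for k,v in im.items() if k!='frame'})
E
```

```text
pics
{'clock': 0.0, 'qpos': array([-1.29997694e+00,  2.76572156e-01,  1.50610863e+00, -1.10941218e-05,
        1.36068098e+00, -1.21020125e-01]), 'qd': array([-0.00144085,  0.000675  , -0.00093157, -0.00028449, -0.00121673,
       -0.00116708]), 'effort': array([-2.25716161e-03, -4.16781485e+01, -2.45810974e+01, -4.86821591e-04,
        1.11464443e-02, -2.41186314e-06]), 'position': array([ 0.21942893, -0.53093073,  0.23046249]), 'ee_rot': array([-8.81670700e-04,  9.80868427e-01,  1.94669841e-01, -7.15998638e-05]), 'contact_force': array([-0.42715866,  0.32390898, -0.22179897]), 'moment': array([ 0.02426892, -0.03440462,  0.03954246]), 'gripper_force': 0.0, 'width': 0.08591554784365603} -0.0187
{'fx': 378.0359794322979, 'fy': 378.0359794322979, 'cx': 251.85555710134474, 'cy': 203.6241854131067, 'distortion': array([-0.01694404,  0.        ,  0.        ,  0.        ,  0.        ]), 'position': array([ 1.30450036, -0.34450532,  0.77574495]), 'attitude': array([0.75497332, 0.3676289 , 0.24912884, 0.48249259])}
{'fx': 358.98725663083394, 'fy': 358.98725663083394, 'cx': 258.31378919386464, 'cy': 191.1294142020025, 'distortion': array([0.00457217, 0.        , 0.        , 0.        , 0.        ]), 'position': array([0.4733438 , 0.00823529, 1.2923432 ]), 'attitude': array([ 0.70827058,  0.01909704, -0.01453212, -0.70553307])}
```

View pics/top0.png

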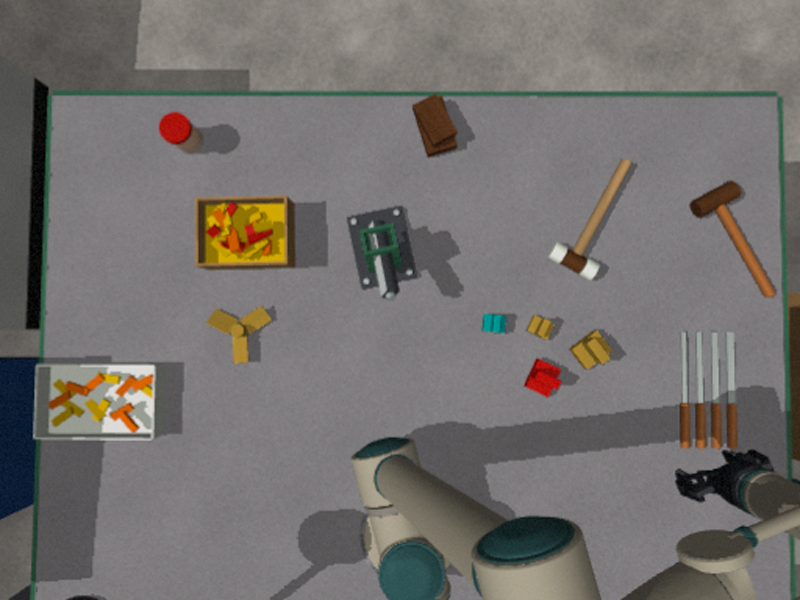

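View pics/scene0.png

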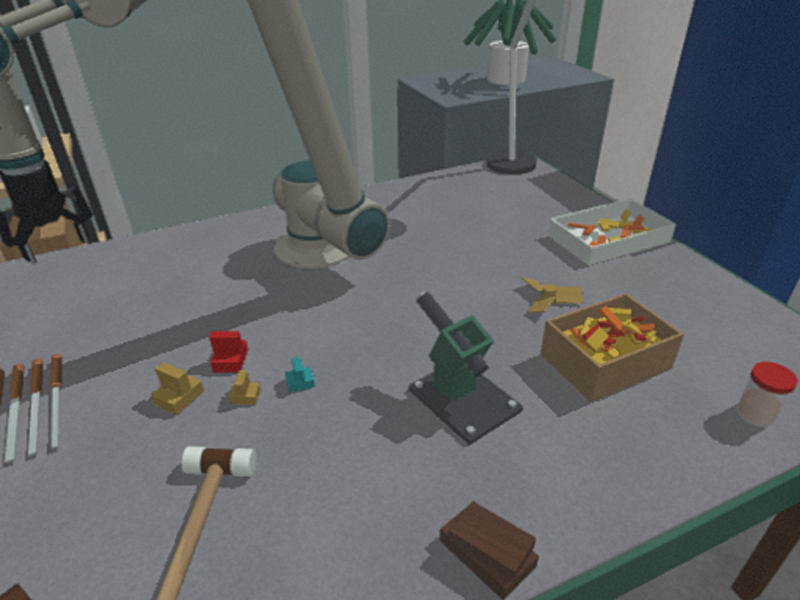

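The top view shows the stand at about (381,247) with the arbor's free end at (388,292). The small brass block is at (540,327), next to the larger brass one (591,349), the red one (543,377) and the turquoise one (494,323). Next I'll enlarge the stand and block.

```bash
python3 - <<'E'
import pickle,cv2,numpy as np
t=pickle.load(open('top.pkl','rb'))['frame'][:,:,::-1]; s=pickle.load(open('scene.pkl','rb'))['frame'][:,:,::-1]
# top: stand crop 64x... cols 215-275 rows 125-195 ; block cols 300-400 rows 190-255
a=cv2.resize(t[125:195,215:280],None,fx=6,fy=6,interpolation=cv2.INTER_CUBIC)   #390x420
b=cv2.resize(t[195:251,334:394],None,fx=6,fy=6,interpolation=cv2.INTER_CUBIC)  #360x336
c=np.zeros((420,760,3),np.uint8); c[:,:390]=a; c[:336,395:755]=b
cv2.imwrite('pics/c1.png',c)
E
```

```text
(no output)
```

View pics/c1.png

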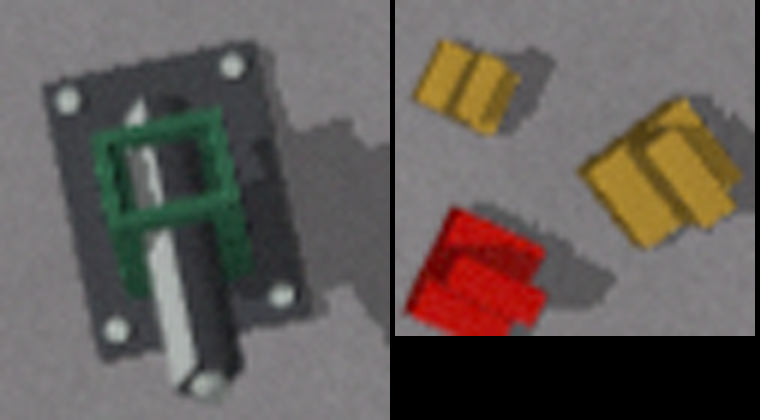

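The stand's plate corners are at crop (45,87), (255,42), (312,318) and (105,362). The rim's outer corners are near (93,135), (220,108), (243,208) and (115,232). One bright flat faces up-left (+y), and the small block's plate corners are (440,38) and (413,97).

```bash
cat >> h.py <<'E'
from scipy.optimize import least_squares
def proj(im,P,pos=None,Rm=None):
    P=np.atleast_2d(P)
    if pos is None: pos,Rm=im['position'],q2R(im['attitude'])
    p=(P-pos)@Rm*[1,-1,-1]
    K=np.array([[im['fx'],0,im['cx']],[0,im['fy'],im['cy']],[0,0,1]])
    return cv2.projectPoints(p,np.zeros(3),np.zeros(3),K,im['distortion'])[0][:,0]
def ray(im,px,z,pos=None,Rm=None):
    if pos is None: pos,Rm=im['position'],q2R(im['attitude'])
    K=np.array([[im['fx'],0,im['cx']],[0,im['fy'],im['cy']],[0,0,1]])
    n=cv2.undistortPoints(np.array(px,float).reshape(-1,1,2),K,im['distortion'])[:,0]
    d=np.c_[n[:,0],-n[:,1],-np.ones(len(n))]@Rm.T
    return pos+d*((z-pos[2])/d[:,2])[:,None]
def wcam(im,s):
    M=im['mount'];T=q2R(s['ee_rot']); return s['position']+T@M[:3,3],T@M[:3,:3]
def Rz(a): return R.from_euler('z',a).as_matrix()
C22=R.from_euler('y',22,degrees=True).as_matrix()
E
python3 - <<'E'
from h import *
import pickle
im=pickle.load(open('top.pkl','rb'))
st=np.array([[45,87],[255,42],[312,318],[105,362],[93,135],[220,108],[243,208],[115,232],[207,386]],float)
px=st/6+[215,125]-.42
c=lambda x,y,z: C22@np.array([x,y,z])+[0,0,.12]
M=np.array([[.1,.065,.014],[.1,-.065,.014],[-.07,-.065,.014],[-.07,.065,.014],c(.03,.036,.034),c(.03,-.036,.034),c(-.03,-.036,.034),c(-.03,.036,.034),c(-.122,0,0)])
f=lambda v:(proj(im,M@Rz(v[2]).T+[v[0],v[1],0])-px).ravel()
r=least_squares(f,[.6,.05,0.2],loss='soft_l1');print('stand',r.x,np.degrees(r.x[2]));print(r.fun.reshape(-1,2).round(1))
b=np.array([[440,38],[413,97]])-[395,0]
print(ray(im,b/6+[334,195]-.42,.02))
print(ray(im,[[591*.64,349*.64],[574*.64,258*.64]],.02))
w=manip.get_image('wrist');print(w['mount'],w['fx'],w['cx'],w['cy'])
E
```

```text
stand [0.63775698 0.06441072 0.20731828] 11.878462730654638
[[-0.3 -0.4]
 [ 0.1 -0.2]
 [ 0.3  0. ]
 [-0.9  0. ]
 [-0.1  0.1]
 [ 0.5  0.1]
 [ 0.1 -0.7]
 [-0.9 -0.2]
 [ 1.1  2.2]]
[[ 0.50032939 -0.2763707   0.02      ]
 [ 0.46552617 -0.26025737  0.02      ]]
[[ 0.42176006 -0.40649237  0.02      ]
 [ 0.62782565 -0.3704071   0.02      ]]
[[ 7.16136000e-04  9.46923997e-01  3.21456734e-01  8.29794407e-02]
 [ 9.99999450e-01 -4.31701264e-04 -9.56107893e-04  1.25666772e-03]
 [-7.66588230e-04  3.21457241e-01 -9.46923785e-01 -1.44009366e-01]
 [ 0.00000000e+00  0.00000000e+00  0.00000000e+00  1.00000000e+00]] 301.0039407524921 262.3663070037394 186.49593868191923
```

```bash
cat >> h.py <<'E'
SX,SY,SYAW=0.6378,0.0644,0.2073
def cradle(): return np.array([SX,SY,.12]),Rz(SYAW)@C22
def tgt(xc,theta,back,yc=0,zc=0,flip=1):
    """grasp point at (xc,yc,zc) cradle, tool rolled theta deg about cradle x, pulled back along tool z"""
    o,Rc=cradle()
    Rt=Rc@R.from_euler('x',theta,degrees=True).as_matrix()@np.diag([1,-1,-1.])
    p=o+Rc@np.array([xc,yc,zc])-Rt[:,2]*(manip.grasp_offset+back)
    return p,Rt
def rows(p,Rt,N=None,s=None):
    s=s or manip.get_state(); p0,R0=s['position'],q2R(s['ee_rot'])
    t=R0.T@(p-p0); rv=R.from_matrix(R0.T@Rt).as_rotvec()
    n=max(np.linalg.norm(t)/.038,np.degrees(np.linalg.norm(rv))/6.5,1); N=N or int(np.ceil(n))
    r1=R.from_rotvec(rv/N).as_matrix(); S=sum(np.linalg.matrix_power(r1,k) for k in range(N))
    d=np.linalg.solve(S,t)
    print(N,'x dx %.4f dy %.4f dz %.4f rx %.2f ry %.2f rz %.2f'%(*d,*np.degrees(rv/N)),'| total mm',(t*1e3).round(1),'deg',np.degrees(rv).round(2))
def st():
    s=manip.get_state();print('t %.2f'%s['clock'],'w %.4f gf %.1f'%(s['width'],s['gripper_force']),'F',s['contact_force'].round(1),'M',s['moment'].round(2),'q',s['qpos'].round(2),'p',s['position'].round(4))
E
python3 - <<'E'
from h import *
p,Rt=tgt(-.078,38,.12); print(p,Rt[:,2]); rows(p,Rt); rows(p,Rt,15)
print(tgt(-.078,90,0))
E
```

```text
[ 0.60912714 -0.00536149  0.22323222] [-0.41558847  0.5417239  -0.73063085]
18 x dx 0.0284 dy -0.0228 dz 0.0025 rx 2.19 ry -0.98 rz 0.97 | total mm [ 560.9 -337.1    8. ] deg [ 39.37 -17.69  17.37]
15 x dx 0.0341 dy -0.0273 dz 0.0030 rx 2.62 ry -1.18 rz 1.16 | total mm [ 560.9 -337.1    8. ] deg [ 39.37 -17.69  17.37]
(array([0.56317922, 0.06781478, 0.14921931]), array([[ 9.07333025e-01, -3.66586338e-01, -2.05818460e-01],
       [ 1.90831553e-01, -7.71009521e-02,  9.78590191e-01],
       [-3.74606593e-01, -9.27183855e-01, -2.05876173e-16]]))
```

```bash
R='{"dx":0.0284,"dy":-0.0228,"dz":0.0025,"rx":2.19,"ry":-0.98,"rz":0.97}'; python3 -m pendant '[{"dx":0.0284,"dy":-0.0228,"dz":0.0025,"rx":2.19,"ry":-0.98,"rz":0.97},{"dx":0.0284,"dy":-0.0228,"dz":0.0025,"rx":2.19,"ry":-0.98,"rz":0.97},{"dx":0.0284,"dy":-0.0228,"dz":0.0025,"rx":2.19,"ry":-0.98,"rz":0.97},{"dx":0.0284,"dy":-0.0228,"dz":0.0025,"rx":2.19,"ry":-0.98,"rz":0.97},{"dx":0.0284,"dy":-0.0228,"dz":0.0025,"rx":2.19,"ry":-0.98,"rz":0.97},{"dx":0.0284,"dy":-0.0228,"dz":0.0025,"rx":2.19,"ry":-0.98,"rz":0.97},{"dx":0.0284,"dy":-0.0228,"dz":0.0025,"rx":2.19,"ry":-0.98,"rz":0.97},{"dx":0.0284,"dy":-0.0228,"dz":0.0025,"rx":2.19,"ry":-0.98,"rz":0.97},{"dx":0.0284,"dy":-0.0228,"dz":0.0025,"rx":2.19,"ry":-0.98,"rz":0.97},{"dx":0.0284,"dy":-0.0228,"dz":0.0025,"rx":2.19,"ry":-0.98,"rz":0.97},{"dx":0.0284,"dy":-0.0228,"dz":0.0025,"rx":2.19,"ry":-0.98,"rz":0.97},{"dx":0.0284,"dy":-0.0228,"dz":0.0025,"rx":2.19,"ry":-0.98,"rz":0.97}]'
python3 -c "
from h import *
st();p,Rt=tgt(-.078,38,.12);rows(p,Rt)"
```

```text
t 0.15 w 0.0855 gf 0.0 F [-0.8 -0.3  0.1] M [-0.01  0.04  0.03] q [-1.3   0.28  1.51  0.    1.36 -0.12] p [ 0.2195 -0.5311  0.2306]
18 x dx 0.0284 dy -0.0228 dz 0.0025 rx 2.19 ry -0.98 rz 0.97 | total mm [ 560.9 -337.1    8. ] deg [ 39.37 -17.69  17.37]invalid input
```

```bash
python3 -m pendant '[{"dx":0.0284,"dy":-0.0228,"dz":0.0025,"rx":2.19,"ry":-0.98,"rz":0.97,"hand":0.085}]'; python3 -c "
from h import *
st();p,Rt=tgt(-.078,38,.12);rows(p,Rt)"
```

```text
clock: 0.23
position: [0.2342, -0.5037, 0.2287]
ee_rot: [-0.015, 0.983, 0.184, -0.014]
contact_force: [1.1, -0.3, 0.5]
width: 0.0848
gripper_force: 0.0
t 0.23 w 0.0848 gf 0.0 F [ 1.1 -0.3  0.5] M [ 0.   -0.02  0.01] q [-1.25  0.27  1.52 -0.02  1.38 -0.04] p [ 0.2342 -0.5037  0.2287]
17 x dx 0.0286 dy -0.0231 dz 0.0025 rx 2.20 ry -0.98 rz 0.94 | total mm [ 529.7 -329.1    5.5] deg [ 37.43 -16.64  15.99]
```

```bash
python3 -m pendant '[{"dx":0.0286,"dy":-0.0231,"dz":0.0025,"rx":2.2,"ry":-0.98,"rz":0.94,"hand":0.085},{"dx":0.0286,"dy":-0.0231,"dz":0.0025,"rx":2.2,"ry":-0.98,"rz":0.94,"hand":0.085},{"dx":0.0286,"dy":-0.0231,"dz":0.0025,"rx":2.2,"ry":-0.98,"rz":0.94,"hand":0.085},{"dx":0.0286,"dy":-0.0231,"dz":0.0025,"rx":2.2,"ry":-0.98,"rz":0.94,"hand":0.085},{"dx":0.0286,"dy":-0.0231,"dz":0.0025,"rx":2.2,"ry":-0.98,"rz":0.94,"hand":0.085},{"dx":0.0286,"dy":-0.0231,"dz":0.0025,"rx":2.2,"ry":-0.98,"rz":0.94,"hand":0.085},{"dx":0.0286,"dy":-0.0231,"dz":0.0025,"rx":2.2,"ry":-0.98,"rz":0.94,"hand":0.085},{"dx":0.0286,"dy":-0.0231,"dz":0.0025,"rx":2.2,"ry":-0.98,"rz":0.94,"hand":0.085},{"dx":0.0286,"dy":-0.0231,"dz":0.0025,"rx":2.2,"ry":-0.98,"rz":0.94,"hand":0.085},{"dx":0.0286,"dy":-0.0231,"dz":0.0025,"rx":2.2,"ry":-0.98,"rz":0.94,"hand":0.085},{"dx":0.0286,"dy":-0.0231,"dz":0.0025,"rx":2.2,"ry":-0.98,"rz":0.94,"hand":0.085},{"dx":0.0286,"dy":-0.0231,"dz":0.0025,"rx":2.2,"ry":-0.98,"rz":0.94,"hand":0.085}]'; python3 -c "
from h import *
st();p,Rt=tgt(-.078,38,.12);rows(p,Rt)"
```

```text
clock: 1.23
position: [0.4867, -0.1333, 0.2224]
ee_rot: [-0.221, 0.959, 0.083, -0.156]
contact_force: [0.8, -0.8, -1.1]
width: 0.085
gripper_force: 0.0
t 1.23 w 0.0850 gf 0.0 F [ 0.8 -0.8 -1.1] M [-0.19 -0.14 -0.02] q [-0.53  0.45  1.38  0.18  1.82  0.87] p [ 0.4867 -0.1333  0.2224]
5 x dx 0.0281 dy -0.0215 dz 0.0024 rx 2.16 ry -0.95 rz 1.01 | total mm [ 143.7 -103.2    9. ] deg [10.82 -4.77  5.07]
```

```bash
python3 -m pendant '[{"dx":0.0281,"dy":-0.0215,"dz":0.0024,"rx":2.16,"ry":-0.95,"rz":1.01,"hand":0.085},{"dx":0.0281,"dy":-0.0215,"dz":0.0024,"rx":2.16,"ry":-0.95,"rz":1.01,"hand":0.085},{"dx":0.0281,"dy":-0.0215,"dz":0.0024,"rx":2.16,"ry":-0.95,"rz":1.01,"hand":0.085},{"dx":0.0281,"dy":-0.0215,"dz":0.0024,"rx":2.16,"ry":-0.95,"rz":1.01,"hand":0.085},{"dx":0.0281,"dy":-0.0215,"dz":0.0024,"rx":2.16,"ry":-0.95,"rz":1.01,"hand":0.085}]'; python3 - <<'E'
from h import *
import itertools,pickle
st();s=manip.get_state();Rt=q2R(s['ee_rot']);q=s['qpos']
for s4,s5,s6,c in itertools.product((1,-1),(1,-1),(1,-1),(0,90,180,270)):
    M=R.from_euler('ZYZYZ',[q[0],q[1]+q[2],s4*q[3],s5*q[4],s6*q[5]+np.radians(c)]).as_matrix()
    e=np.degrees(R.from_matrix(M.T@Rt).magnitude())
    if e<5: print(s4,s5,s6,c,e)
p,Rt=tgt(-.078,38,.12);rows(p,Rt)
im=manip.get_image('wrist');s=manip.get_state();pickle.dump((im,s),open('w1.pkl','wb'))
cv2.imwrite('pics/w1.png',cv2.resize(im['frame'][:,:,::-1],(800,600),interpolation=cv2.INTER_CUBIC))
E
```

```text
clock: 1.65
position: [0.6094, -0.0055, 0.2232]
ee_rot: [-0.299, 0.93, 0.034, -0.212]
contact_force: [0.3, -0.3, 0.6]
width: 0.0849
gripper_force: 0.0
t 1.65 w 0.0849 gf 0.0 F [ 0.3 -0.3  0.6] M [-0.26 -0.16 -0.06] q [-0.35  0.66  1.12  0.41  2.    1.2 ] p [ 0.6094 -0.0055  0.2232]Traceback (most recent call last):
  File "<stdin>", line 5, in <module>
  File "scipy/spatial/transform/_rotation.pyx", line 1413, in scipy.spatial.transform._rotation.Rotation.from_euler
ValueError: Expected axis specification to be a non-empty string of upto 3 characters, got ZYZYZ
```

```bash
cat >> h.py <<'E'
def fkR(q,s4,s5,s6,c): 
    e=lambda a,v:R.from_euler(a,v)
    return (e('z',q[0])*e('y',q[1]+q[2])*e('z',s4*q[3])*e('y',s5*q[4])*e('z',s6*q[5]+np.radians(c))).as_matrix()
E
python3 - <<'E'
from h import *
import itertools,pickle
s=manip.get_state();Rt=q2R(s['ee_rot']);q=s['qpos']
for a in itertools.product((1,-1),(1,-1),(1,-1),(0,90,180,270)):
    M=fkR(q,*a);e=np.degrees(R.from_matrix(M.T@Rt).magnitude())
    if e<8: print(a,e)
im=manip.get_image('wrist');pickle.dump((im,s),open('w1.pkl','wb'))
cv2.imwrite('pics/w1.png',cv2.resize(im['frame'][:,:,::-1],(800,600),interpolation=cv2.INTER_CUBIC))
E
```

```text
(1, 1, 1, 90) 1.2052421339294374e-14
```

View pics/w1.png

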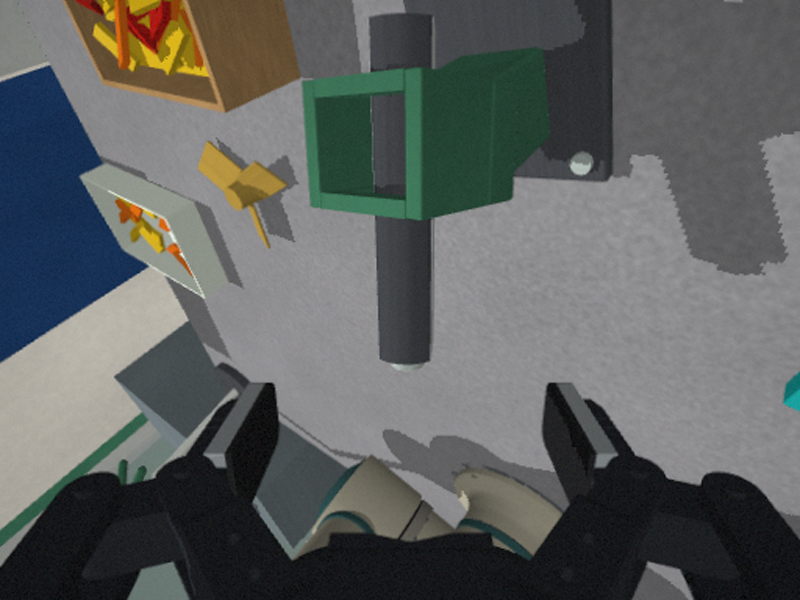

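The wrist view shows the arbor nearly edge-on to its flats, with thin bright slivers on both sides. It runs down to its end at (405,362). The rim's outer corners are at (303,82), (422,68), (422,219) and (310,207), so I'll refine the stand's pose from these.

```bash
python3 - <<'E'
from h import *
import pickle
top=pickle.load(open('top.pkl','rb'));w,s=pickle.load(open('w1.pkl','rb'));pw,Rw=wcam(w,s)
st_=np.array([[45,87],[255,42],[312,318],[105,362],[93,135],[220,108],[243,208],[115,232]],float)/6+[215,125]-.42
c=lambda x,y,z: C22@np.array([x,y,z])+[0,0,.12]
M=np.array([[.1,.065,.014],[.1,-.065,.014],[-.07,-.065,.014],[-.07,.065,.014],c(.03,.036,.034),c(.03,-.036,.034),c(-.03,-.036,.034),c(-.03,.036,.034)])
pxw=np.array([[303,82],[422,68],[422,219],[310,207]])*.64-.18
def f(v,sc=(1,1)):
    P=M@Rz(v[2]).T+[v[0],v[1],0]
    return np.r_[(proj(top,P)-st_).ravel(),(proj(w,P[4:],pw,Rw)-pxw).ravel()]
for v in ([.6378,.0644,.2073],):
    print(f(v).reshape(-1,2)[8:].round(1))
r=least_squares(f,v,loss='soft_l1');print(r.x,np.degrees(r.x[2]),r.fun.reshape(-1,2).round(1).tolist())
# axis check: col of axis at rows
A=np.array([c(x,0,0) for x in (-.112,-.04)])@Rz(r.x[2]).T+[r.x[0],r.x[1],0]
print('axis px800',proj(w,A,pw,Rw)/.64)
E
```

```text
[[ 1.5 -2.8]
 [ 4.4 -2.4]
 [ 3.3  0.5]
 [ 2.  -1.5]]
[0.63618307 0.06674567 0.21764752] 12.47028421693016 [[-1.2, 0.3], [-0.8, 0.1], [-0.2, 0.2], [-1.3, 0.6], [-0.9, 0.7], [-0.3, 0.5], [-0.7, -0.4], [-1.6, 0.4], [-0.5, -0.5], [0.6, -0.7], [0.6, 1.1], [0.6, -0.1]]
axis px800 [[407.63494908 347.11317819]
 [406.42577794 223.39265711]]
```

```bash
sed -i 's/^SX,SY,SYAW=.*/SX,SY,SYAW=0.6362,0.0667,0.2176/' h.py; python3 -c "
from h import *
rows(*tgt(-.08,38,0))"
```

```text
4 x dx -0.0023 dy 0.0002 dz 0.0298 rx -0.10 ry -0.11 rz -0.05 | total mm [ -9.4   1.2 119.1] deg [-0.42 -0.43 -0.22]
```

```bash
python3 -m pendant '[{"dx":-0.0023,"dy":0.0002,"dz":0.0298,"rx":-0.1,"ry":-0.11,"rz":-0.05,"hand":0.085},{"dx":-0.0023,"dy":0.0002,"dz":0.0298,"rx":-0.1,"ry":-0.11,"rz":-0.05,"hand":0.085},{"dx":-0.0023,"dy":0.0002,"dz":0.0298,"rx":-0.1,"ry":-0.11,"rz":-0.05,"hand":0.085},{"dx":-0.0023,"dy":0.0002,"dz":0.0298,"rx":-0.1,"ry":-0.11,"rz":-0.05,"hand":0.085},{"dx":0,"dy":0,"dz":0,"rx":0,"ry":0,"rz":0,"hand":0.085},{"dx":0,"dy":0,"dz":0,"rx":0,"ry":0,"rz":0,"hand":0.02},{"dx":0,"dy":0,"dz":0,"rx":0,"ry":0,"rz":0,"hand":0.02},{"dx":0,"dy":0,"dz":0,"rx":0,"ry":0,"rz":0,"hand":0.02},{"dx":0,"dy":0,"dz":0,"rx":0,"ry":0,"rz":0,"hand":0.02},{"dx":0,"dy":0,"dz":0,"rx":0,"ry":0,"rz":0,"hand":0.02},{"dx":0,"dy":0,"dz":0,"rx":0,"ry":0,"rz":0,"hand":0.02},{"dx":0,"dy":0,"dz":0,"rx":0,"ry":0,"rz":0,"hand":0.02}]' 20
python3 -c "
from h import *
st();rows(*tgt(-.08,38,0))"
```

```text
clock: 2.7
position: [0.5524, 0.0573, 0.1431]
ee_rot: [-0.299, 0.93, 0.039, -0.212]
contact_force: [2.8, 7.0, 10.7]
width: 0.0292
gripper_force: 20.3
t 2.70 w 0.0292 gf 20.3 F [ 2.8  7.  10.7] M [ 1.12  0.17 -0.62] q [-0.29  0.62  1.41  0.41  1.74  1.13] p [0.5524 0.0573 0.1431]
1 x dx 0.0064 dy 0.0009 dz 0.0054 rx -0.10 ry -0.26 rz 0.09 | total mm [6.4 0.9 5.4] deg [-0.1  -0.26  0.09]
```

```bash
python3 -m pendant '[{"dx":0,"dy":0,"dz":0,"rx":0,"ry":0,"rz":0,"hand":0.05},{"dx":0,"dy":0.0,"dz":0.0,"rx":0,"ry":0,"rz":0,"hand":0.05},{"dx":0,"dy":0,"dz":0,"rx":0,"ry":0,"rz":0,"hand":0.05}]' 20
python3 -c "
from h import *
st();rows(*tgt(-.08,38,0))"
```

```text
clock: 2.95
position: [0.5507, 0.054, 0.1391]
ee_rot: [-0.295, 0.93, 0.038, -0.214]
contact_force: [-0.5, 0.4, -0.7]
width: 0.0497
gripper_force: 0.0
t 2.95 w 0.0497 gf 0.0 F [-0.5  0.4 -0.7] M [-0.31 -0.18 -0.  ] q [-0.29  0.62  1.42  0.4   1.74  1.13] p [0.5507 0.054  0.1391]
1 x dx 0.0071 dy -0.0042 dz 0.0034 rx 0.34 ry -0.04 rz -0.18 | total mm [ 7.1 -4.2  3.4] deg [ 0.34 -0.04 -0.18]
```

```bash
python3 -m pendant '[{"dx":0.0035,"dy":-0.0021,"dz":0.0017,"rx":0.17,"ry":0,"rz":-0.09,"hand":0.05},{"dx":0.0035,"dy":-0.0021,"dz":0.0017,"rx":0.17,"ry":0,"rz":-0.09,"hand":0.05},{"dx":0,"dy":0,"dz":0,"rx":0,"ry":0,"rz":0,"hand":0.05},{"dx":0,"dy":0,"dz":0,"rx":0,"ry":0,"rz":0,"hand":0.02},{"dx":0,"dy":0,"dz":0,"rx":0,"ry":0,"rz":0,"hand":0.02},{"dx":0,"dy":0,"dz":0,"rx":0,"ry":0,"rz":0,"hand":0.02},{"dx":0,"dy":0,"dz":0,"rx":0,"ry":0,"rz":0,"hand":0.02}]' 20
python3 -c "
from h import *
st();rows(*tgt(-.08,38,0))"
```

```text
clock: 3.53
position: [0.5555, 0.0618, 0.1366]
ee_rot: [-0.299, 0.929, 0.039, -0.214]
contact_force: [-0.0, 2.1, 0.4]
width: 0.03
gripper_force: 20.6
t 3.53 w 0.0300 gf 20.6 F [-0.   2.1  0.4] M [-0.32 -0.23 -0.02] q [-0.28  0.63  1.41  0.42  1.74  1.14] p [0.5555 0.0618 0.1366]
1 x dx 0.0002 dy 0.0010 dz -0.0005 rx -0.07 ry -0.01 rz 0.04 | total mm [ 0.2  1.  -0.5] deg [-0.07 -0.01  0.04]
```

```bash
python3 -m pendant '[{"dx":0,"dy":0,"dz":0,"rx":0,"ry":0,"rz":0,"hand":0.0},{"dx":0,"dy":0,"dz":0,"rx":0,"ry":0,"rz":0,"hand":0.0},{"dx":0,"dy":0,"dz":0,"rx":0,"ry":0,"rz":0,"hand":0.0},{"dx":0,"dy":0,"dz":0,"rx":0,"ry":0,"rz":0,"hand":0.0}]' 110
python3 -c "
from h import *
st();rows(*tgt(-.08,38,0))"
```

```text
clock: 3.87
position: [0.5557, 0.0619, 0.137]
ee_rot: [-0.299, 0.929, 0.039, -0.214]
contact_force: [1.5, 3.1, 3.8]
width: 0.0267
gripper_force: 108.5
t 3.87 w 0.0267 gf 108.5 F [1.5 3.1 3.8] M [ 0.29 -0.07 -0.3 ] q [-0.28  0.63  1.41  0.42  1.74  1.14] p [0.5557 0.0619 0.137 ]
1 x dx 0.0002 dy 0.0013 dz -0.0002 rx -0.12 ry -0.03 rz 0.05 | total mm [ 0.2  1.3 -0.2] deg [-0.12 -0.03  0.05]
```

```bash
python3 -c "
from h import *
rows(*tgt(-.08,74,0),N=12)"
```

```text
12 x dx 0.0000 dy -0.0009 dz -0.0001 rx 2.99 ry -0.00 rz 0.00 | total mm [ 0.3 -9.7 -3.8] deg [ 3.588e+01 -1.000e-02  5.000e-02]
```

```bash
python3 -m pendant '[{"dx":0,"dy":-0.0009,"dz":-0.0001,"rx":3,"ry":0,"rz":0,"hand":0},{"dx":0,"dy":-0.0009,"dz":-0.0001,"rx":3,"ry":0,"rz":0,"hand":0},{"dx":0,"dy":-0.0009,"dz":-0.0001,"rx":3,"ry":0,"rz":0,"hand":0},{"dx":0,"dy":-0.0009,"dz":-0.0001,"rx":3,"ry":0,"rz":0,"hand":0},{"dx":0,"dy":-0.0009,"dz":-0.0001,"rx":3,"ry":0,"rz":0,"hand":0},{"dx":0,"dy":-0.0009,"dz":-0.0001,"rx":3,"ry":0,"rz":0,"hand":0},{"dx":0,"dy":-0.0009,"dz":-0.0001,"rx":3,"ry":0,"rz":0,"hand":0},{"dx":0,"dy":-0.0009,"dz":-0.0001,"rx":3,"ry":0,"rz":0,"hand":0},{"dx":0,"dy":-0.0009,"dz":-0.0001,"rx":3,"ry":0,"rz":0,"hand":0},{"dx":0,"dy":-0.0009,"dz":-0.0001,"rx":3,"ry":0,"rz":0,"hand":0},{"dx":0,"dy":-0.0009,"dz":-0.0001,"rx":3,"ry":0,"rz":0,"hand":0},{"dx":0,"dy":-0.0009,"dz":-0.0001,"rx":3,"ry":0,"rz":0,"hand":0}]' 110
python3 -c "
from h import *
st();rows(*tgt(-.08,90,0),N=6)"
```

```text
clock: 4.87
position: [0.5579, 0.0687, 0.146]
ee_rot: [-0.573, 0.79, -0.029, -0.216]
contact_force: [1.0, 12.1, 2.9]
width: 0.0271
gripper_force: 112.1
t 4.87 w 0.0271 gf 112.1 F [ 1.  12.1  2.9] M [ 0.05  0.03 -0.61] q [-0.47  0.81  1.53  0.8   1.9   0.96] p [0.5579 0.0687 0.146 ]
6 x dx 0.0000 dy -0.0007 dz -0.0001 rx 2.61 ry 0.01 rz 0.01 | total mm [ 0.3 -4.2 -1.3] deg [15.66  0.05  0.05]
```

```bash
python3 -m pendant '[{"dx":0,"dy":-0.0007,"dz":-0.0001,"rx":2.61,"ry":0,"rz":0,"hand":0},{"dx":0,"dy":-0.0007,"dz":-0.0001,"rx":2.61,"ry":0,"rz":0,"hand":0},{"dx":0,"dy":-0.0007,"dz":-0.0001,"rx":2.61,"ry":0,"rz":0,"hand":0},{"dx":0,"dy":-0.0007,"dz":-0.0001,"rx":2.61,"ry":0,"rz":0,"hand":0},{"dx":0,"dy":-0.0007,"dz":-0.0001,"rx":2.61,"ry":0,"rz":0,"hand":0},{"dx":0,"dy":-0.0007,"dz":-0.0001,"rx":2.61,"ry":0,"rz":0,"hand":0},{"dx":0,"dy":0,"dz":0,"rx":0,"ry":0,"rz":0,"hand":0},{"dx":0,"dy":0,"dz":0,"rx":0,"ry":0,"rz":0,"hand":0}]' 110
python3 -c "
from h import *
st();rows(*tgt(-.08,90,0),N=2)"
```

```text
clock: 5.53
position: [0.5596, 0.0696, 0.1506]
ee_rot: [-0.676, 0.704, -0.058, -0.21]
contact_force: [2.6, 13.1, 6.4]
width: 0.0273
gripper_force: 108.0
t 5.53 w 0.0273 gf 108.0 F [ 2.6 13.1  6.4] M [ 0.79  0.21 -1.1 ] q [-0.52  0.91  1.6   0.94  1.98  0.88] p [0.5596 0.0696 0.1506]
2 x dx 0.0001 dy 0.0003 dz -0.0003 rx -0.05 ry 0.04 rz 0.01 | total mm [ 0.3  0.6 -0.7] deg [-0.1   0.08  0.03]
```

```bash
python3 -m pendant '[{"dx":0,"dy":0,"dz":0,"rx":0.6,"ry":0,"rz":0,"hand":0},{"dx":0,"dy":0,"dz":0,"rx":0.6,"ry":0,"rz":0,"hand":0},{"dx":0,"dy":0,"dz":0,"rx":0,"ry":0,"rz":0,"hand":0.04},{"dx":0,"dy":0,"dz":0,"rx":0,"ry":0,"rz":0,"hand":0.04},{"dx":0,"dy":0,"dz":0,"rx":0,"ry":0,"rz":0,"hand":0.04}]' 110
python3 -c "
from h import *
st();rows(*tgt(-.08,90,0),N=1)"
```

```text
clock: 5.95
position: [0.5589, 0.0673, 0.1483]
ee_rot: [-0.68, 0.7, -0.06, -0.209]
contact_force: [0.8, -0.6, -0.3]
width: 0.0401
gripper_force: 0.0
t 5.95 w 0.0401 gf 0.0 F [ 0.8 -0.6 -0.3] M [-0.44 -0.13 -0.03] q [-0.53  0.91  1.61  0.94  1.99  0.87] p [0.5589 0.0673 0.1483]
1 x dx 0.0004 dy -0.0020 dz 0.0014 rx -0.83 ry 0.03 rz -0.04 | total mm [ 0.4 -2.   1.4] deg [-0.83  0.03 -0.04]
```

```bash
python3 -m pendant '[{"dx":0,"dy":-0.0026,"dz":0.0014,"rx":-0.83,"ry":0,"rz":0,"hand":0.04},{"dx":0,"dy":0,"dz":0,"rx":0,"ry":0,"rz":0,"hand":0.04},{"dx":0,"dy":0,"dz":0,"rx":0,"ry":0,"rz":0,"hand":0.0},{"dx":0,"dy":0,"dz":0,"rx":0,"ry":0,"rz":0,"hand":0.0},{"dx":0,"dy":0,"dz":0,"rx":0,"ry":0,"rz":0,"hand":0.0}]' 20
python3 -c "
from h import *
st();rows(*tgt(-.08,90,0),N=1)"
python3 -m pendant '[{"dx":0,"dy":0,"dz":0,"rx":0,"ry":0,"rz":0,"hand":0},{"dx":0,"dy":0,"dz":0,"rx":0,"ry":0,"rz":0,"hand":0},{"dx":0,"dy":0,"dz":0,"rx":0,"ry":0,"rz":0,"hand":0}]' 110
python3 -c "
from h import *
st();rows(*tgt(-.08,90,0),N=1)"
```

```text
clock: 6.37
position: [0.5597, 0.0686, 0.1504]
ee_rot: [-0.675, 0.705, -0.059, -0.21]
contact_force: [-1.4, -3.7, -3.6]
width: 0.0283
gripper_force: 19.9
t 6.37 w 0.0283 gf 19.9 F [-1.4 -3.7 -3.6] M [-1.35 -0.31  0.61] q [-0.52  0.91  1.6   0.94  1.98  0.88] p [0.5597 0.0686 0.1504]
1 x dx 0.0003 dy 0.0003 dz 0.0004 rx 0.08 ry -0.01 rz -0.04 | total mm [0.3 0.3 0.4] deg [ 0.08 -0.01 -0.04]
clock: 6.62
position: [0.5598, 0.0683, 0.1505]
ee_rot: [-0.675, 0.705, -0.059, -0.21]
contact_force: [-2.0, -5.6, -2.7]
width: 0.0266
gripper_force: 109.1
t 6.62 w 0.0266 gf 109.1 F [-2.  -5.6 -2.7] M [-1.26 -0.26  0.49] q [-0.52  0.91  1.6   0.94  1.98  0.88] p [0.5598 0.0683 0.1505]
1 x dx 0.0003 dy 0.0004 dz 0.0006 rx 0.03 ry -0.02 rz -0.03 | total mm [0.3 0.4 0.6] deg [ 0.03 -0.02 -0.03]
```

```bash
python3 -m pendant '[{"dx":0,"dy":0,"dz":0,"rx":0,"ry":0,"rz":0,"hand":0.05},{"dx":0,"dy":0,"dz":0,"rx":0,"ry":0,"rz":0,"hand":0.06},{"dx":0,"dy":0,"dz":0,"rx":0,"ry":0,"rz":0,"hand":0.06},{"dx":0,"dy":0,"dz":-0.02,"rx":0,"ry":0,"rz":0,"hand":0.06},{"dx":0,"dy":0,"dz":-0.03,"rx":0,"ry":0,"rz":0,"hand":0.06},{"dx":0,"dy":0,"dz":-0.03,"rx":0,"ry":0,"rz":0,"hand":0.06},{"dx":0,"dy":0,"dz":-0.03,"rx":0,"ry":0,"rz":0,"hand":0.06},{"dx":0,"dy":0,"dz":-0.03,"rx":0,"ry":0,"rz":0,"hand":0.06}]' 40
cat >> h.py <<'E'
def down(x,y,z,yaw):
    return np.array([x,y,z]),Rz(np.radians(yaw))@np.diag([1,-1,-1.])
E
python3 -c "
from h import *
st();rows(*down(.47-.05,-.29+.02,.24,-25),N=22)
s=manip.get_state();print(q2R(s['ee_rot']).round(2))"
```

```text
clock: 7.28
position: [0.5903, -0.0684, 0.1519]
ee_rot: [-0.676, 0.704, -0.058, -0.21]
contact_force: [0.7, -0.0, 0.0]
width: 0.0601
gripper_force: 0.0
t 7.28 w 0.0601 gf 0.0 F [ 0.7 -0.   0. ] M [-0.47 -0.1  -0.03] q [-0.65  0.99  1.34  0.89  2.16  0.98] p [ 0.5903 -0.0684  0.1519]
22 x dx -0.0069 dy 0.0065 dz -0.0097 rx -3.57 ry 2.04 rz 0.55 | total mm [-227.7   -3.6 -159.8] deg [-78.49  44.8   12.16]
[[ 0.91 -0.37 -0.22]
 [ 0.2  -0.08  0.98]
 [-0.37 -0.93  0.  ]]
```

```bash
python3 -m pendant '[{"dx":-0.0069,"dy":0.0065,"dz":-0.0097,"rx":-3.57,"ry":2.04,"rz":0.55,"hand":0.06},{"dx":-0.0069,"dy":0.0065,"dz":-0.0097,"rx":-3.57,"ry":2.04,"rz":0.55,"hand":0.06},{"dx":-0.0069,"dy":0.0065,"dz":-0.0097,"rx":-3.57,"ry":2.04,"rz":0.55,"hand":0.06},{"dx":-0.0069,"dy":0.0065,"dz":-0.0097,"rx":-3.57,"ry":2.04,"rz":0.55,"hand":0.06},{"dx":-0.0069,"dy":0.0065,"dz":-0.0097,"rx":-3.57,"ry":2.04,"rz":0.55,"hand":0.06},{"dx":-0.0069,"dy":0.0065,"dz":-0.0097,"rx":-3.57,"ry":2.04,"rz":0.55,"hand":0.06},{"dx":-0.0069,"dy":0.0065,"dz":-0.0097,"rx":-3.57,"ry":2.04,"rz":0.55,"hand":0.06},{"dx":-0.0069,"dy":0.0065,"dz":-0.0097,"rx":-3.57,"ry":2.04,"rz":0.55,"hand":0.06},{"dx":-0.0069,"dy":0.0065,"dz":-0.0097,"rx":-3.57,"ry":2.04,"rz":0.55,"hand":0.06},{"dx":-0.0069,"dy":0.0065,"dz":-0.0097,"rx":-3.57,"ry":2.04,"rz":0.55,"hand":0.06},{"dx":-0.0069,"dy":0.0065,"dz":-0.0097,"rx":-3.57,"ry":2.04,"rz":0.55,"hand":0.06},{"dx":-0.0069,"dy":0.0065,"dz":-0.0097,"rx":-3.57,"ry":2.04,"rz":0.55,"hand":0.06}]' 40
python3 -c "
from h import *
st();rows(*down(.47-.05,-.29+.02,.24,-25),N=10)"
```

```text
clock: 8.28
position: [0.5042, -0.2018, 0.1617]
ee_rot: [-0.333, 0.924, -0.157, -0.103]
contact_force: [-0.2, 0.4, 0.4]
width: 0.0598
gripper_force: 0.0
t 8.28 w 0.0598 gf 0.0 F [-0.2  0.4  0.4] M [-0.28 -0.05 -0.03] q [-0.79  0.56  1.45  0.41  1.72  1.06] p [ 0.5042 -0.2018  0.1617]
10 x dx -0.0069 dy 0.0065 dz -0.0097 rx -3.55 ry 2.02 rz 0.55 | total mm [-86.2  34.2 -96.3] deg [-35.5   20.2    5.47]
```

```bash
python3 -m pendant '[{"dx":-0.0069,"dy":0.0065,"dz":-0.0097,"rx":-3.55,"ry":2.02,"rz":0.55,"hand":0.06},{"dx":-0.0069,"dy":0.0065,"dz":-0.0097,"rx":-3.55,"ry":2.02,"rz":0.55,"hand":0.06},{"dx":-0.0069,"dy":0.0065,"dz":-0.0097,"rx":-3.55,"ry":2.02,"rz":0.55,"hand":0.06},{"dx":-0.0069,"dy":0.0065,"dz":-0.0097,"rx":-3.55,"ry":2.02,"rz":0.55,"hand":0.06},{"dx":-0.0069,"dy":0.0065,"dz":-0.0097,"rx":-3.55,"ry":2.02,"rz":0.55,"hand":0.06},{"dx":-0.0069,"dy":0.0065,"dz":-0.0097,"rx":-3.55,"ry":2.02,"rz":0.55,"hand":0.06},{"dx":-0.0069,"dy":0.0065,"dz":-0.0097,"rx":-3.55,"ry":2.02,"rz":0.55,"hand":0.06},{"dx":-0.0069,"dy":0.0065,"dz":-0.0097,"rx":-3.55,"ry":2.02,"rz":0.55,"hand":0.06},{"dx":-0.0069,"dy":0.0065,"dz":-0.0097,"rx":-3.55,"ry":2.02,"rz":0.55,"hand":0.06},{"dx":-0.0069,"dy":0.0065,"dz":-0.0097,"rx":-3.55,"ry":2.02,"rz":0.55,"hand":0.06},{"dx":0,"dy":0,"dz":0,"rx":0,"ry":0,"rz":0,"hand":0.06}]' 40
python3 - <<'E'
from h import *
import pickle
s=manip.get_state();st();im=manip.get_image('wrist');pickle.dump((im,s),open('w2.pkl','wb'))
t=manip.get_image('top')['frame'][125:195,215:280,::-1]
pw,Rw=wcam(im,s);c=proj(im,[[.4725,-.291,.02]],pw,Rw)[0];print(c)
x0=int(np.clip(c[0]-75,0,512-150));y0=int(np.clip(c[1]-70,0,384-140));print(x0,y0)
a=cv2.resize(im['frame'][y0:y0+140,x0:x0+130,::-1],None,fx=4,fy=4,interpolation=cv2.INTER_CUBIC)
b=cv2.resize(t,None,fx=4,fy=4,interpolation=cv2.INTER_CUBIC)
o=np.zeros((560,790,3),np.uint8);o[:,:520]=a;o[:280,525:785]=b;cv2.imwrite('pics/c2.png',o)
E
```

```text
clock: 9.2
position: [0.419, -0.2676, 0.2417]
ee_rot: [-0.0, 0.976, -0.216, 0.001]
contact_force: [-0.1, 1.0, 0.6]
width: 0.0601
gripper_force: 0.0
t 9.20 w 0.0601 gf 0.0 F [-0.1  1.   0.6] M [-0.01  0.03 -0.01] q [-0.71  0.15  1.64  0.    1.34  1.3 ] p [ 0.419  -0.2676  0.2417]
[260.61484567 107.77736217]
185 37
```

View pics/c2.png

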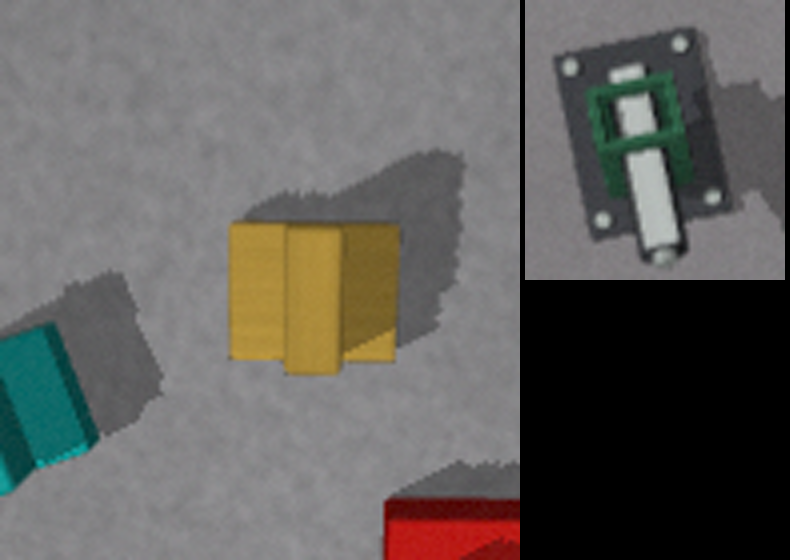

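The top crop shows the bright flat now facing up through the pocket. The wrist crop shows the block square to the tool: plate-top corners at (231,223), (399,224), (396,361) and (230,360), rib-top corners at (285,225), (342,225), (341,374) and (285,374).

```bash
python3 - <<'E'
from h import *
import pickle
w,s=pickle.load(open('w2.pkl','rb'));pw,Rw=wcam(w,s)
px=np.array([[231,223],[399,224],[396,361],[230,360],[285,225],[342,225],[341,374],[285,374]])/4+[185,37]-.4
M=np.array([[.02,.025,.02],[.02,-.025,.02],[-.02,-.025,.02],[-.02,.025,.02],[.02,.008,.05],[.02,-.008,.05],[-.02,-.008,.05],[-.02,.008,.05]])
f=lambda v:(proj(w,M@Rz(v[2]).T+[v[0],v[1],0],pw,Rw)-px).ravel()
r=least_squares(f,[.4725,-.291,-.44],loss='soft_l1');print(r.x,np.degrees(r.x[2]),r.fun.reshape(-1,2).round(1).tolist())
rows(*down(r.x[0],r.x[1],.10,np.degrees(r.x[2])),N=6);rows(*down(r.x[0],r.x[1],.024,np.degrees(r.x[2])))
E
```

```text
[ 0.46923599 -0.2925479  -0.44033125] -25.229122461437598 [[-0.7, -0.3], [0.2, -0.2], [0.0, 0.1], [-0.0, 0.1], [-0.2, -0.1], [0.5, -0.0], [0.3, 0.3], [-0.2, 0.2]]
6 x dx 0.0091 dy 0.0002 dz 0.0233 rx -0.03 ry 0.01 rz 0.05 | total mm [ 54.5   1.4 139.7] deg [-0.2   0.06  0.3 ]
6 x dx 0.0091 dy 0.0002 dz 0.0359 rx -0.03 ry 0.01 rz 0.05 | total mm [ 54.5   1.7 215.7] deg [-0.2   0.06  0.3 ]
```

```bash
python3 -m pendant '[{"dx":0.0091,"dy":0.0002,"dz":0.0233,"rx":-0.03,"ry":0.01,"rz":0.05,"hand":0.05},{"dx":0.0091,"dy":0.0002,"dz":0.0233,"rx":-0.03,"ry":0.01,"rz":0.05,"hand":0.05},{"dx":0.0091,"dy":0.0002,"dz":0.0233,"rx":-0.03,"ry":0.01,"rz":0.05,"hand":0.05},{"dx":0.0091,"dy":0.0002,"dz":0.0233,"rx":-0.03,"ry":0.01,"rz":0.05,"hand":0.05},{"dx":0.0091,"dy":0.0002,"dz":0.0233,"rx":-0.03,"ry":0.01,"rz":0.05,"hand":0.05},{"dx":0.0091,"dy":0.0002,"dz":0.0233,"rx":-0.03,"ry":0.01,"rz":0.05,"hand":0.05},{"dx":0,"dy":0,"dz":0.0,"rx":0,"ry":0,"rz":0,"hand":0.05},{"dx":0,"dy":0,"dz":0.0,"rx":0,"ry":0,"rz":0,"hand":0.05}]' 40
python3 -c "
from h import *
st();rows(*down(.4692,-.2925,.025,-25.23),N=3)"
```

```text
clock: 9.97
position: [0.4684, -0.2936, 0.097]
ee_rot: [-0.001, 0.976, -0.219, -0.003]
contact_force: [0.3, 0.2, -0.3]
width: 0.0501
gripper_force: 0.0
t 9.97 w 0.0501 gf 0.0 F [ 0.3  0.2 -0.3] M [-0.02  0.01  0.05] q [-0.69  0.35  1.75 -0.    1.04  1.33] p [ 0.4684 -0.2936  0.097 ]
3 x dx 0.0002 dy -0.0004 dz 0.0240 rx -0.02 ry 0.12 rz -0.03 | total mm [ 0.7 -1.3 72. ] deg [-0.05  0.36 -0.09]
```

```bash
python3 -m pendant '[{"dx":0.0002,"dy":-0.0004,"dz":0.018,"rx":0,"ry":0.09,"rz":0,"hand":0.04},{"dx":0.0002,"dy":-0.0004,"dz":0.018,"rx":0,"ry":0.09,"rz":0,"hand":0.04},{"dx":0.0002,"dy":-0.0004,"dz":0.018,"rx":0,"ry":0.09,"rz":0,"hand":0.04},{"dx":0.0002,"dy":-0.0004,"dz":0.018,"rx":0,"ry":0.09,"rz":0,"hand":0.04},{"dx":0,"dy":0,"dz":0.0,"rx":0,"ry":0,"rz":0,"hand":0.04}]' 40
python3 -c "
from h import *
st();rows(*down(.4692,-.2925,.024,-25.23),N=1)"
```

```text
clock: 10.38
position: [0.469, -0.2921, 0.0258]
ee_rot: [0.0, 0.976, -0.219, 0.001]
contact_force: [-1.0, -0.4, -0.3]
width: 0.0399
gripper_force: 0.0
t 10.38 w 0.0399 gf 0.0 F [-1.  -0.4 -0.3] M [ 0.02 -0.05  0.02] q [-0.68  0.43  1.84  0.    0.87  1.33] p [ 0.469  -0.2921  0.0258]
1 x dx 0.0004 dy 0.0003 dz 0.0018 rx -0.01 ry -0.06 rz -0.08 | total mm [0.4 0.3 1.8] deg [-0.01 -0.06 -0.08]
```

```bash
python3 -m pendant '[{"dx":0.0004,"dy":0,"dz":0.001,"rx":0,"ry":-0.06,"rz":-0.08,"hand":0.02},{"dx":0,"dy":0,"dz":0,"rx":0,"ry":0,"rz":0,"hand":0.0},{"dx":0,"dy":0,"dz":0,"rx":0,"ry":0,"rz":0,"hand":0.0},{"dx":0,"dy":0,"dz":0,"rx":0,"ry":0,"rz":0,"hand":0.0},{"dx":0,"dy":0,"dz":0,"rx":0,"ry":0,"rz":0,"hand":0.0}]' 60
python3 -c "
from h import *
st();s=manip.get_state();print(s['position'],q2R(s['ee_rot']).round(3))"
```

```text
clock: 10.8
position: [0.472, -0.2942, 0.0279]
ee_rot: [0.002, 0.976, -0.218, 0.004]
contact_force: [-0.1, -0.0, 5.7]
width: 0.0148
gripper_force: 60.0
t 10.80 w 0.0148 gf 60.0 F [-0.1 -0.   5.7] M [ 0.07  0.02 -0.  ] q [-0.68  0.43  1.83 -0.    0.87  1.33] p [ 0.472  -0.2942  0.0279]
[ 0.47198231 -0.29419414  0.0279327 ] [[ 0.905 -0.426  0.006]
 [-0.426 -0.905 -0.005]
 [ 0.008  0.002 -1.   ]]
```

```bash
python3 -m pendant '[{"dx":0,"dy":0,"dz":0,"rx":0,"ry":0,"rz":0,"hand":0.025},{"dx":0,"dy":0,"dz":0,"rx":0,"ry":0,"rz":0,"hand":0.025},{"dx":0,"dy":0,"dz":0,"rx":0,"ry":0,"rz":0,"hand":0.025}]' 60
python3 - <<'E'
from h import *
st();rows(*down(.4692,-.2925,.0235,-25.23),N=1)
import pickle
s=manip.get_state();im=manip.get_image('wrist');pickle.dump((im,s),open('w3.pkl','wb'))
cv2.imwrite('pics/w3.png',cv2.resize(im['frame'][150:384,160:360,::-1],None,fx=2.5,fy=2.5,interpolation=cv2.INTER_CUBIC))
E
```

```text
clock: 11.05
position: [0.4708, -0.2933, 0.0263]
ee_rot: [0.001, 0.976, -0.218, 0.002]
contact_force: [-0.2, 0.3, 0.1]
width: 0.0248
gripper_force: 0.0
t 11.05 w 0.0248 gf 0.0 F [-0.2  0.3  0.1] M [-0.   -0.03  0.03] q [-0.68  0.43  1.84 -0.    0.87  1.33] p [ 0.4708 -0.2933  0.0263]
1 x dx -0.0018 dy -0.0000 dz 0.0028 rx 0.09 ry -0.26 rz 0.03 | total mm [-1.8 -0.   2.8] deg [ 0.09 -0.26  0.03]
```

View pics/w3.png

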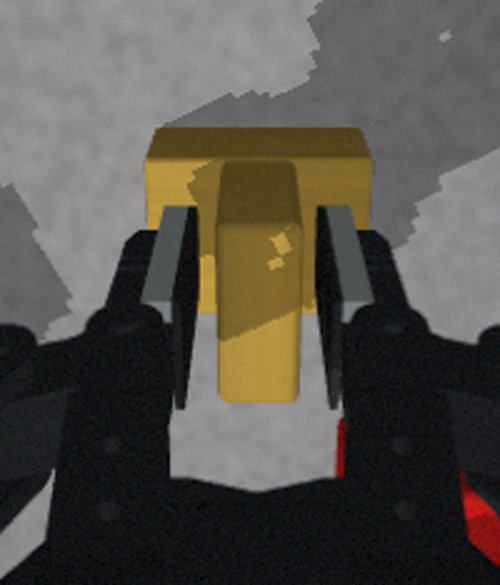

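The rib sits centred between the pads at about (258,310), and both finger tips are above the plate. I'll lower slightly and grip again.

```bash
python3 -m pendant '[{"dx":-0.0018,"dy":0,"dz":0.003,"rx":0.09,"ry":-0.26,"rz":0.03,"hand":0.025},{"dx":0,"dy":0,"dz":0,"rx":0,"ry":0,"rz":0,"hand":0.025}]' 30
python3 -c "
from h import *
st()"
python3 -m pendant '[{"dx":0,"dy":0,"dz":0,"rx":0,"ry":0,"rz":0,"hand":0.0},{"dx":0,"dy":0,"dz":0,"rx":0,"ry":0,"rz":0,"hand":0.0},{"dx":0,"dy":0,"dz":0,"rx":0,"ry":0,"rz":0,"hand":0.0},{"dx":0,"dy":0,"dz":0,"rx":0,"ry":0,"rz":0,"hand":0.0}]' 50
python3 -c "
from h import *
st();s=manip.get_state();print(s['position'],q2R(s['ee_rot']).round(3))"
```

```text
clock: 11.27
position: [0.4688, -0.2922, 0.0227]
ee_rot: [-0.0, 0.976, -0.218, -0.001]
contact_force: [-0.1, -0.6, -0.2]
width: 0.0248
gripper_force: 0.0
t 11.27 w 0.0248 gf 0.0 F [-0.1 -0.6 -0.2] M [ 0.03  0.08 -0.02] q [-0.68  0.44  1.84  0.    0.86  1.33] p [ 0.4688 -0.2922  0.0227]
clock: 11.6
position: [0.4691, -0.2924, 0.023]
ee_rot: [-0.0, 0.976, -0.218, -0.0]
contact_force: [0.6, -0.7, -2.6]
width: 0.0152
gripper_force: 49.8
t 11.60 w 0.0152 gf 49.8 F [ 0.6 -0.7 -2.6] M [-0.02  0.    0.02] q [-0.68  0.44  1.84  0.    0.86  1.33] p [ 0.4691 -0.2924  0.023 ]
[ 0.46905695 -0.29243056  0.02299962] [[ 0.905 -0.426 -0.   ]
 [-0.426 -0.905  0.   ]
 [-0.001 -0.    -1.   ]]
```

```bash
cat >> h.py <<'E'
def ins(h,x=0,y=0):
    o,Rc=cradle(); return o+Rc@np.array([x,y,.037+h]),Rc@np.diag([1,-1,-1.])
E
python3 -m pendant '[{"dx":0,"dy":0,"dz":-0.01,"rx":0,"ry":0,"rz":0,"hand":0.0},{"dx":0,"dy":0,"dz":-0.03,"rx":0,"ry":0,"rz":0,"hand":0.0},{"dx":0,"dy":0,"dz":-0.035,"rx":0,"ry":0,"rz":0,"hand":0.0},{"dx":0,"dy":0,"dz":-0.035,"rx":0,"ry":0,"rz":0,"hand":0.0},{"dx":0,"dy":0,"dz":-0.035,"rx":0,"ry":0,"rz":0,"hand":0.0},{"dx":0,"dy":0,"dz":-0.035,"rx":0,"ry":0,"rz":0,"hand":0.0},{"dx":0,"dy":0,"dz":-0.03,"rx":0,"ry":0,"rz":0,"hand":0.0},{"dx":0,"dy":0,"dz":-0.01,"rx":0,"ry":0,"rz":0,"hand":0.0}]' 60
python3 -c "
from h import *
st();print(ins(.08)[0]);rows(*ins(.08));rows(*ins(.08),N=20)"
```

```text
clock: 12.27
position: [0.471, -0.2938, 0.2491]
ee_rot: [0.002, 0.976, -0.218, 0.004]
contact_force: [0.7, -0.2, -2.9]
width: 0.015
gripper_force: 60.0
t 12.27 w 0.0150 gf 60.0 F [ 0.7 -0.2 -2.9] M [-0.05 -0.14  0.  ] q [-0.68  0.23  1.52  0.    1.38  1.33] p [ 0.471  -0.2938  0.2491]
[0.67899541 0.0761621  0.22848051]
12 x dx 0.0132 dy -0.0336 dz -0.0013 rx -0.58 ry -1.81 rz -3.11 | total mm [  30.3 -423.3   20.1] deg [ -6.95 -21.69 -37.29]
20 x dx 0.0081 dy -0.0201 dz -0.0009 rx -0.35 ry -1.08 rz -1.86 | total mm [  30.3 -423.3   20.1] deg [ -6.95 -21.69 -37.29]
```

```bash
python3 -m pendant '[{"dx":0.0081,"dy":-0.0201,"dz":-0.0009,"rx":-0.35,"ry":-1.08,"rz":-1.86,"hand":0.0},{"dx":0.0081,"dy":-0.0201,"dz":-0.0009,"rx":-0.35,"ry":-1.08,"rz":-1.86,"hand":0.0},{"dx":0.0081,"dy":-0.0201,"dz":-0.0009,"rx":-0.35,"ry":-1.08,"rz":-1.86,"hand":0.0},{"dx":0.0081,"dy":-0.0201,"dz":-0.0009,"rx":-0.35,"ry":-1.08,"rz":-1.86,"hand":0.0},{"dx":0.0081,"dy":-0.0201,"dz":-0.0009,"rx":-0.35,"ry":-1.08,"rz":-1.86,"hand":0.0},{"dx":0.0081,"dy":-0.0201,"dz":-0.0009,"rx":-0.35,"ry":-1.08,"rz":-1.86,"hand":0.0},{"dx":0.0081,"dy":-0.0201,"dz":-0.0009,"rx":-0.35,"ry":-1.08,"rz":-1.86,"hand":0.0},{"dx":0.0081,"dy":-0.0201,"dz":-0.0009,"rx":-0.35,"ry":-1.08,"rz":-1.86,"hand":0.0},{"dx":0.0081,"dy":-0.0201,"dz":-0.0009,"rx":-0.35,"ry":-1.08,"rz":-1.86,"hand":0.0},{"dx":0.0081,"dy":-0.0201,"dz":-0.0009,"rx":-0.35,"ry":-1.08,"rz":-1.86,"hand":0.0},{"dx":0.0081,"dy":-0.0201,"dz":-0.0009,"rx":-0.35,"ry":-1.08,"rz":-1.86,"hand":0.0},{"dx":0.0081,"dy":-0.0201,"dz":-0.0009,"rx":-0.35,"ry":-1.08,"rz":-1.86,"hand":0.0}]' 60
python3 -c "
from h import *
st();rows(*ins(.08),N=8)"
```

```text
clock: 13.27
position: [0.6248, -0.0849, 0.2373]
ee_rot: [0.011, 0.993, -0.023, -0.119]
contact_force: [0.8, 0.2, -3.1]
width: 0.0151
gripper_force: 59.9
t 13.27 w 0.0151 gf 59.9 F [ 0.8  0.2 -3.1] M [-0.07 -0.17 -0.  ] q [-0.21  0.49  1.17 -0.06  1.71  1.41] p [ 0.6248 -0.0849  0.2373]
8 x dx 0.0081 dy -0.0197 dz -0.0017 rx -0.39 ry -1.02 rz -1.84 | total mm [  46.8 -163.5   -6.8] deg [ -3.13  -8.16 -14.75]
```

```bash
python3 -m pendant '[{"dx":0.0081,"dy":-0.0197,"dz":-0.0017,"rx":-0.39,"ry":-1.02,"rz":-1.84,"hand":0.0},{"dx":0.0081,"dy":-0.0197,"dz":-0.0017,"rx":-0.39,"ry":-1.02,"rz":-1.84,"hand":0.0},{"dx":0.0081,"dy":-0.0197,"dz":-0.0017,"rx":-0.39,"ry":-1.02,"rz":-1.84,"hand":0.0},{"dx":0.0081,"dy":-0.0197,"dz":-0.0017,"rx":-0.39,"ry":-1.02,"rz":-1.84,"hand":0.0},{"dx":0.0081,"dy":-0.0197,"dz":-0.0017,"rx":-0.39,"ry":-1.02,"rz":-1.84,"hand":0.0},{"dx":0.0081,"dy":-0.0197,"dz":-0.0017,"rx":-0.39,"ry":-1.02,"rz":-1.84,"hand":0.0},{"dx":0.0081,"dy":-0.0197,"dz":-0.0017,"rx":-0.39,"ry":-1.02,"rz":-1.84,"hand":0.0},{"dx":0.0081,"dy":-0.0197,"dz":-0.0017,"rx":-0.39,"ry":-1.02,"rz":-1.84,"hand":0.0},{"dx":0,"dy":0,"dz":0,"rx":0,"ry":0,"rz":0,"hand":0.0},{"dx":0,"dy":0,"dz":0,"rx":0,"ry":0,"rz":0,"hand":0.0}]' 60
python3 - <<'E'
from h import *
import pickle
s=manip.get_state();st();rows(*ins(.08),N=1);im=manip.get_image('wrist');pickle.dump((im,s),open('w4.pkl','wb'))
o,Rc=cradle();pw,Rw=wcam(im,s)
print('rim pred',((proj(im,[o+Rc@np.array(v) for v in ([.03,.036,.034],[.03,-.036,.034],[-.03,-.036,.034],[-.03,.036,.034])],pw,Rw)-[130,50])*2.6).round())
cv2.imwrite('pics/w4.png',cv2.resize(im['frame'][50:270,130:400,::-1],None,fx=2.6,fy=2.6,interpolation=cv2.INTER_CUBIC))
E
```

```text
clock: 14.1
position: [0.6794, 0.0768, 0.2272]
ee_rot: [0.021, 0.976, 0.107, -0.19]
contact_force: [0.1, -1.1, -2.7]
width: 0.0147
gripper_force: 59.9
t 14.10 w 0.0147 gf 59.9 F [ 0.1 -1.1 -2.7] M [ 0.06 -0.42 -0.01] q [ 0.05  0.68  0.89 -0.07  1.95  1.39] p [0.6794 0.0768 0.2272]
1 x dx -0.0010 dy 0.0005 dz -0.0010 rx 0.04 ry 0.01 rz -0.01 | total mm [-1.   0.5 -1. ] deg [ 0.04  0.01 -0.01]
rim pred [[219. 281.]
 [462. 281.]
 [453. 464.]
 [229. 464.]]
```

View pics/w4.png

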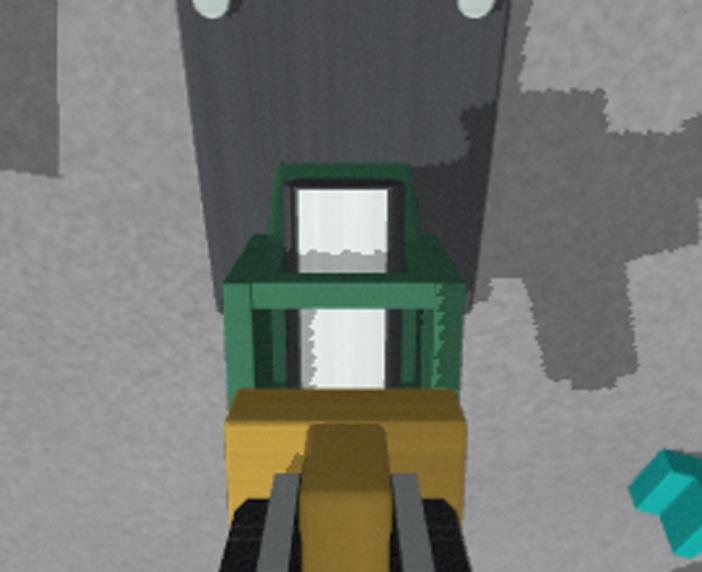

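The far rim's outer corners are at (224,283) and (465,283), against predictions of (219,281) and (462,281), so the stand lies about 1.2 mm towards −y. The block's front-bottom edge runs from about (236,388) to (463,388) and its front-top edge from (228,422) to (466,422). The flat is centred in the pocket and faces up.

```bash
python3 - <<'E'
from h import *
import pickle
im,s=pickle.load(open('w4.pkl','rb'));pw,Rw=wcam(im,s);T=q2R(s['ee_rot'])
pp=lambda L:((proj(im,[s['position']+T@np.array(v) for v in L],pw,Rw)-[130,50]+.3)*2.6).round()
print(pp([[.02,.025,.023],[.02,-.025,.023],[.02,.025,.003],[.02,-.025,.003]]))
# stand fit: x,y,yaw from this image
px=np.array([[224,283],[465,283],[253,308],[436,308]])/2.6+[130,50]-.3
M=np.array([[.03,.036,.034],[.03,-.036,.034],[.022,.027,.034],[.022,-.027,.034]])@C22.T+[0,0,.12]
f=lambda v:(proj(im,M@Rz(v[2]).T+[v[0],v[1],0],pw,Rw)-px).ravel()
r=least_squares(f,[.6362,.0667,.2176]);print(r.x,r.fun.round(1))
f2=lambda v:(proj(im,M@Rz(.2176).T+[v[0],v[1],0],pw,Rw)-px).ravel()
r=least_squares(f2,[.6362,.0667]);print(r.x,r.fun.round(1))
E
```

```text
[[448. 380.]
 [229. 380.]
 [461. 415.]
 [216. 415.]]
[0.63606049 0.06577357 0.21730432] [-0.4 -0.2  0.4 -0.2  0.5  0.2 -0.5  0.2]
[0.63606267 0.06576373] [-0.4 -0.2  0.4 -0.2  0.5  0.2 -0.5  0.2]
```

```bash
python3 -c "
from h import *
rows(*ins(.026,.0008,.001),N=5)"
```

```text
5 x dx 0.0001 dy -0.0004 dz 0.0107 rx 0.01 ry -0.00 rz -0.02 | total mm [ 0.5 -1.8 53.5] deg [ 0.05 -0.02 -0.11]
```

```bash
python3 -m pendant '[{"dx":0.0001,"dy":-0.0004,"dz":0.0107,"rx":0,"ry":0,"rz":0,"hand":0},{"dx":0.0001,"dy":-0.0004,"dz":0.0107,"rx":0,"ry":0,"rz":0,"hand":0},{"dx":0.0001,"dy":-0.0004,"dz":0.0107,"rx":0,"ry":0,"rz":0,"hand":0},{"dx":0.0001,"dy":-0.0004,"dz":0.0107,"rx":0,"ry":0,"rz":0,"hand":0},{"dx":0.0001,"dy":-0.0004,"dz":0.0107,"rx":0,"ry":0,"rz":0,"hand":0},{"dx":0,"dy":0,"dz":0,"rx":0,"ry":0,"rz":0,"hand":0},{"dx":0,"dy":0,"dz":0,"rx":0,"ry":0,"rz":0,"hand":0}]' 60
python3 - <<'E'
from h import *
import pickle
s=manip.get_state();st();rows(*ins(.026,.0008,.001),N=1);rows(*ins(.014,.0008,.001),N=4);print('Ftool',(q2R(s['ee_rot']).T@s['contact_force']).round(1))
im=manip.get_image('wrist');pickle.dump((im,s),open('w5.pkl','wb'))
cv2.imwrite('pics/w5.png',cv2.resize(im['frame'][120:250,170:350,::-1],None,fx=4,fy=4,interpolation=cv2.INTER_CUBIC))
E
```

```text
clock: 14.73
position: [0.6594, 0.0717, 0.1797]
ee_rot: [0.021, 0.976, 0.105, -0.189]
contact_force: [0.7, 0.3, -2.8]
width: 0.015
gripper_force: 59.8
t 14.73 w 0.0150 gf 59.8 F [ 0.7  0.3 -2.8] M [ 0.07 -0.37  0.02] q [ 0.04  0.66  1.04 -0.07  1.81  1.39] p [0.6594 0.0717 0.1797]
1 x dx 0.0012 dy -0.0011 dz 0.0012 rx -0.00 ry -0.07 rz -0.23 | total mm [ 1.2 -1.1  1.2] deg [-0.   -0.07 -0.23]
4 x dx 0.0003 dy -0.0003 dz 0.0033 rx -0.00 ry -0.02 rz -0.06 | total mm [ 1.2 -1.1 13.2] deg [-0.   -0.07 -0.23]
Ftool [ 1.7 -0.2  2.4]
```

View pics/w5.png

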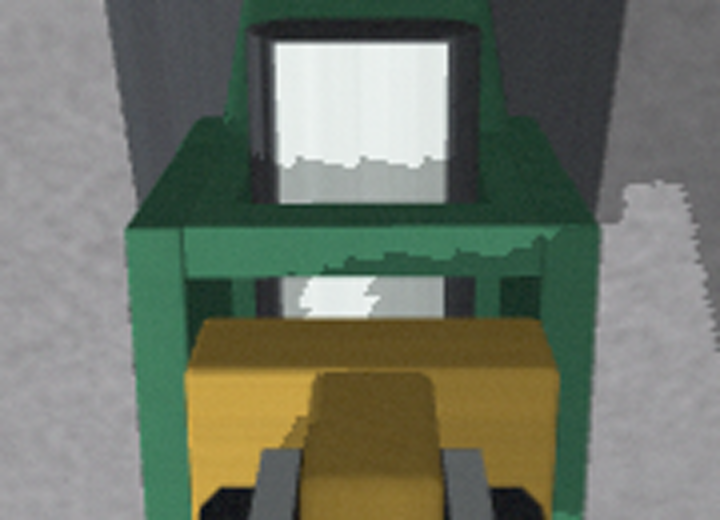

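The view is clear. The pocket's far inner corners are at (185,275) and (541,275), so its centre is at column 363. The block's front-bottom edge is at row 320 with its centre at column 375, so the block sits about 1.4 mm too far right (+tool y). Now I'll get the x gap.

```bash
python3 - <<'E'
from h import *
import pickle
im,s=pickle.load(open('w5.pkl','rb'));M=im['mount'];pw,Rw=M[:3,3],M[:3,:3]
P=lambda px,z:(ray(im,np.array(px)/4+[170,120]-.4,z,pw,Rw)*1e3).round(1)
print('rim inner',P([[185,275],[541,275]],.0298),'outer',P([[127,228],[600,228]],.0298))
print('block bot',P([[203,320],[552,320]],.023),'top',P([[187,368],[558,368]],.003))
E
```

```text
rim inner [[ 22.4 -27.1  29.8]
 [ 22.4  27.4  29.8]] outer [[ 29.9 -35.5  29.8]
 [ 29.9  36.   29.8]]
block bot [[ 17.7 -23.6  23. ]
 [ 17.7  28.3  23. ]] top [[ 18.6 -23.1   3. ]
 [ 18.6  26.2   3. ]]
```

```bash
python3 -m pendant '[{"dx":0.001,"dy":-0.0007,"dz":0.0,"rx":0,"ry":0,"rz":-0.1,"hand":0},{"dx":0.001,"dy":-0.0007,"dz":0.0,"rx":0,"ry":0,"rz":-0.1,"hand":0},{"dx":0,"dy":0,"dz":0.004,"rx":0,"ry":0,"rz":0,"hand":0},{"dx":0,"dy":0,"dz":0.004,"rx":0,"ry":0,"rz":0,"hand":0},{"dx":0,"dy":0,"dz":0.003,"rx":0,"ry":0,"rz":0,"hand":0},{"dx":0,"dy":0,"dz":0,"rx":0,"ry":0,"rz":0,"hand":0},{"dx":0,"dy":0,"dz":0,"rx":0,"ry":0,"rz":0,"hand":0}]' 60
python3 - <<'E'
from h import *
s=manip.get_state();st();rows(*ins(.0,.0015,.0015),N=1);print('Ftool',(q2R(s['ee_rot']).T@s['contact_force']).round(1))
E
```

```text
clock: 15.37
position: [0.6571, 0.0737, 0.1686]
ee_rot: [0.021, 0.976, 0.107, -0.189]
contact_force: [0.5, 0.1, -3.0]
width: 0.0151
gripper_force: 59.8
t 15.37 w 0.0151 gf 59.8 F [ 0.5  0.1 -3. ] M [ 0.05 -0.42 -0.04] q [ 0.04  0.66  1.07 -0.07  1.79  1.39] p [0.6571 0.0737 0.1686]
1 x dx -0.0007 dy 0.0008 dz 0.0163 rx 0.02 ry -0.09 rz 0.05 | total mm [-0.7  0.8 16.3] deg [ 0.02 -0.09  0.05]
Ftool [1.6 0.1 2.6]
```

```bash
python3 -m pendant '[{"dx":-0.0002,"dy":0.0002,"dz":0.003,"rx":0,"ry":0,"rz":0,"hand":0},{"dx":0,"dy":0,"dz":0.003,"rx":0,"ry":0,"rz":0,"hand":0},{"dx":0,"dy":0,"dz":0.003,"rx":0,"ry":0,"rz":0,"hand":0},{"dx":0,"dy":0,"dz":0.003,"rx":0,"ry":0,"rz":0,"hand":0},{"dx":0,"dy":0,"dz":0,"rx":0,"ry":0,"rz":0,"hand":0},{"dx":0,"dy":0,"dz":0,"rx":0,"ry":0,"rz":0,"hand":0}]' 60
python3 - <<'E'
from h import *
s=manip.get_state();st();rows(*ins(.0,.0015,.0015),N=1);print('Ftool',(q2R(s['ee_rot']).T@s['contact_force']).round(1))
E
```

```text
clock: 15.87
position: [0.6527, 0.0724, 0.1576]
ee_rot: [0.021, 0.976, 0.107, -0.189]
contact_force: [1.1, -0.6, -4.2]
width: 0.0149
gripper_force: 59.8
t 15.87 w 0.0149 gf 59.8 F [ 1.1 -0.6 -4.2] M [ 0.06 -0.33  0.02] q [ 0.04  0.66  1.1  -0.07  1.76  1.39] p [0.6527 0.0724 0.1576]
1 x dx -0.0005 dy 0.0005 dz 0.0044 rx 0.02 ry -0.11 rz 0.05 | total mm [-0.5  0.5  4.4] deg [ 0.02 -0.11  0.05]
Ftool [2.5 0.8 3.6]
```

Free of contact so far, with 4.4 mm to go, so I'll finish slowly.

```bash
python3 -m pendant '[{"dx":0,"dy":0,"dz":0.0015,"rx":0,"ry":0,"rz":0,"hand":0},{"dx":0,"dy":0,"dz":0.0015,"rx":0,"ry":-0.1,"rz":0,"hand":0},{"dx":0,"dy":0,"dz":0.001,"rx":0,"ry":0,"rz":0,"hand":0},{"dx":0,"dy":0,"dz":0,"rx":0,"ry":0,"rz":0,"hand":0},{"dx":0,"dy":0,"dz":0,"rx":0,"ry":0,"rz":0,"hand":0}]' 60
python3 - <<'E'
from h import *
s=manip.get_state();st();rows(*ins(.0,.0015,.0015),N=1);print('Ftool',(q2R(s['ee_rot']).T@s['contact_force']).round(1))
E
python3 -m pendant '[{"dx":0,"dy":0,"dz":0.001,"rx":0,"ry":0,"rz":0,"hand":0},{"dx":0,"dy":0,"dz":0.001,"rx":0,"ry":0,"rz":0,"hand":0},{"dx":0,"dy":0,"dz":0,"rx":0,"ry":0,"rz":0,"hand":0},{"dx":0,"dy":0,"dz":0,"rx":0,"ry":0,"rz":0,"hand":0}]' 60
python3 - <<'E'
from h import *
s=manip.get_state();st();rows(*ins(.0,.0015,.0015),N=1);print('Ftool',(q2R(s['ee_rot']).T@s['contact_force']).round(1))
E
```

```text
clock: 16.28
position: [0.6515, 0.0722, 0.1541]
ee_rot: [0.021, 0.976, 0.107, -0.189]
contact_force: [-0.2, 0.5, -3.2]
width: 0.0147
gripper_force: 60.1
t 16.28 w 0.0147 gf 60.1 F [-0.2  0.5 -3.2] M [ 0.06 -0.37 -0.01] q [ 0.04  0.66  1.11 -0.07  1.75  1.39] p [0.6515 0.0722 0.1541]
1 x dx -0.0006 dy 0.0005 dz 0.0007 rx 0.03 ry -0.04 rz 0.05 | total mm [-0.6  0.5  0.7] deg [ 0.03 -0.04  0.05]
Ftool [ 1.1 -0.5  3. ]
clock: 16.62
position: [0.6515, 0.0721, 0.1538]
ee_rot: [0.021, 0.976, 0.107, -0.188]
contact_force: [2.3, 1.3, 6.3]
width: 0.015
gripper_force: 61.1
t 16.62 w 0.0150 gf 61.1 F [2.3 1.3 6.3] M [ 0.06 -0.1  -0.02] q [ 0.04  0.66  1.11 -0.07  1.75  1.39] p [0.6515 0.0721 0.1538]
1 x dx -0.0007 dy 0.0005 dz 0.0004 rx 0.05 ry -0.20 rz 0.04 | total mm [-0.7  0.5  0.4] deg [ 0.05 -0.2   0.04]
Ftool [ 0.  -0.8 -6.9]
```

```bash
python3 -m pendant '[{"dx":0,"dy":0,"dz":-0.001,"rx":0,"ry":0,"rz":0,"hand":0},{"dx":0,"dy":0,"dz":0,"rx":0,"ry":0,"rz":0,"hand":0.03},{"dx":0,"dy":0,"dz":0,"rx":0,"ry":0,"rz":0,"hand":0.03},{"dx":0,"dy":0,"dz":0,"rx":0,"ry":0,"rz":0,"hand":0.03},{"dx":0,"dy":0,"dz":0,"rx":0,"ry":0,"rz":0,"hand":0.03}]' 60
python3 - <<'E'
from h import *
s=manip.get_state();st();rows(*ins(.0,.0015,.0015),N=1);print('Ftool',(q2R(s['ee_rot']).T@s['contact_force']).round(1))
E
python3 -m pendant '[{"dx":0,"dy":0,"dz":-0.01,"rx":0,"ry":0,"rz":0,"hand":0.03},{"dx":0,"dy":0,"dz":-0.02,"rx":0,"ry":0,"rz":0,"hand":0.03},{"dx":0,"dy":0,"dz":-0.03,"rx":0,"ry":0,"rz":0,"hand":0.03},{"dx":0,"dy":0,"dz":-0.03,"rx":0,"ry":0,"rz":0,"hand":0.03},{"dx":-0.02,"dy":0,"dz":-0.03,"rx":0,"ry":0,"rz":0,"hand":0.03},{"dx":-0.02,"dy":0,"dz":-0.02,"rx":0,"ry":0,"rz":0,"hand":0.03},{"dx":0,"dy":0,"dz":0,"rx":0,"ry":0,"rz":0,"hand":0.03}]' 60
python3 - <<'E'
from h import *
import pickle
s=manip.get_state();im=manip.get_image('wrist');pickle.dump((im,s),open('w6.pkl','wb'))
pw,Rw=wcam(im,s);o,Rc=cradle();c=proj(im,[o+Rc@np.array([0,0,.034])],pw,Rw)[0];x0,y0=int(c[0]-80),int(c[1]-65);print(x0,y0);x0=max(x0,0);y0=max(y0,0)
cv2.imwrite('pics/w6.png',cv2.resize(im['frame'][y0:y0+130,x0:x0+160,::-1],None,fx=4.5,fy=4.5,interpolation=cv2.INTER_CUBIC))
E
```

```text
clock: 17.03
position: [0.6508, 0.072, 0.1528]
ee_rot: [0.021, 0.976, 0.107, -0.19]
contact_force: [0.1, -0.2, 0.6]
width: 0.0297
gripper_force: 0.0
t 17.03 w 0.0297 gf 0.0 F [ 0.1 -0.2  0.6] M [ 0.03 -0.16  0.02] q [ 0.04  0.66  1.11 -0.07  1.75  1.39] p [0.6508 0.072  0.1528]
1 x dx -0.0005 dy 0.0005 dz -0.0008 rx 0.02 ry 0.03 rz 0.05 | total mm [-0.5  0.5 -0.8] deg [0.02 0.03 0.05]
Ftool [-0.2  0.2 -0.6]
clock: 17.62
position: [0.6663, 0.0753, 0.3057]
ee_rot: [0.021, 0.977, 0.107, -0.184]
contact_force: [0.7, -0.0, 2.0]
width: 0.0297
gripper_force: 0.0
182 66
```

View pics/w6.png

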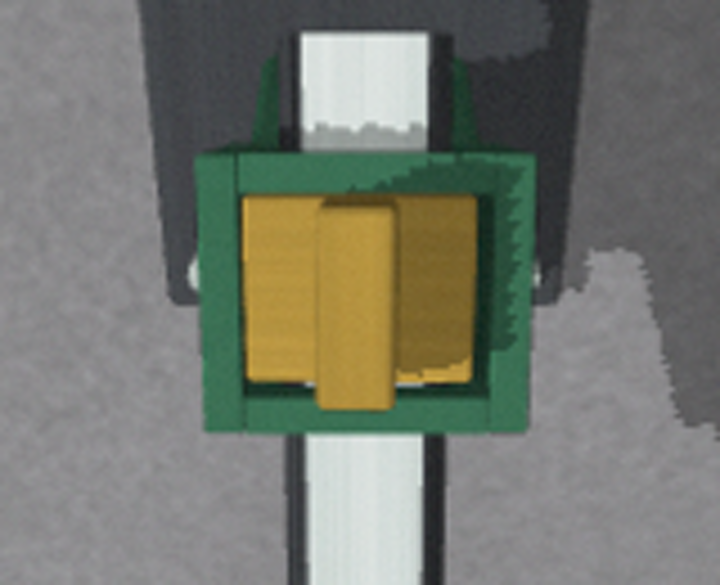

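The block lies square in the pocket. Its plate spans columns 244–476 (4.64 px/mm) against 240–491 for the pocket mouth (4.65 px/mm), so it is level with the rim. The gripper is clear.

```bash
python3 -c "
from rig import manip
print(manip.sign_off())"
```

```text
the job is handed in; nothing more can be done
None
```

The arbor is turned flat-up, the brass block is seated on it flush with the rim and released, and the job was handed in at about 18 s; no result came back from the judging.

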